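# Set the coarse ring of a reactor regulator and lock it

### The job

On the regulator module, turn only the outer coarse ring clockwise (seen from above) until its lug bears firmly against the stop screw in the steel post, pressing it there for a moment without forcing it; the small fine knob standing in the middle is calibrated and must not turn. Then let go and push the lock pin fully down behind the lug, gently, so that the ring is trapped at the stop, and leave everything else on the bench alone.

Things in the scene. Friction and masses are not known exactly. Their poses are not given: they have to be found in the camera images.
- module: Cream painted regulator module, a fixed box 240 (x) x 220 (y) x 90 mm high with two concentric knobs standing on the middle of its top. Origin: centre of its underside; the knobs' common vertical axis passes through it. It does not move.
- coarse: The outer, coarse ring: a black eight-sided knob 56 mm across flats, from 3 to 30 mm above the module's top. Origin on the knob axis, level with the module's top (90 mm over the bench); z up, x along its lug. It starts 0.2 to 0.85 rad short of the stop, turns clockwise (from above) to reach it, drags with 0.12 N m and stays where it is left.
- ring_flat (a point): Middle of one of the ring's flats (23 mm wide), on its +y side: 28 mm from the axis, 17 mm above the module's top. Gripping this flat and the opposite one, square to the lug, keeps the fingers clear of the lug and the limit block at every start. Round the ring the module's top is flat and bare.
- lug_face (a point): Middle of the lug's leading (clockwise) face, 50 mm out from the knob axis, 9 mm above the module's top. The lug is a black bar on the ring, 12 mm wide and 10 mm high (4 to 14 mm above the module's top), reaching 58 mm from the axis along the ring's x axis; this face lies 6 mm to its -y side.
- fine_mark (a point): End of the white line on top of the small fine knob, 13 mm from the knob axis and 48 mm above the module's top. The fine knob is a grey round knob 26 mm across, on the same axis, from 31 to 48 mm above the module's top; it turns very easily (0.005 N m) and must keep its setting.
- limit: Steel limit block fixed on the module's top, on the far (+x) side of the knobs, at a different angle each time. Origin on the knob axis, level with the module's top; z up; x is where the lug points when home. A post 26 mm high stands at x 42 to 60, y -20 to -10 mm, with a stop screw through it; a bridge on it, 18 to 26 mm up, reaches over the lug's path to y +23 mm and carries the lock pin.
- stop_face (a point): Nominal middle of the end of the stop screw (10 mm across, in the post) on which the lug comes to rest; 50 mm from the knob axis, 9 mm above the module's top; lug_face nominally coincides with it at home. The screw is set up to 3 mm farther in or out each time, which is not measured: find it by feel. The lug must bear on it with over 3 N, never over 25 N.
- lock_pin (a joint): Travel of the lock pin in m: 0 raised (start), 0.010 fully down. It is pushed straight down, drags with 4 N and stays where left. A flat-ended steel pin 8 mm across; its end is 16 mm above the module's top when raised, 6 mm when down. It clears the lug by 1.5 to 7.5 mm when that is home; else it lands on the lug or blocks its way.
- pin_head (a point): Middle of the top of the pin's round head, 16 mm across and 6 mm thick; 42 mm above the module's top when raised, 32 mm when down; 50 mm out along the limit block's x axis and 14.5 mm to its +y side.
- carrier: Bystander: cream column carrier, fixed box 220 x 200 x 70 mm with two capped aluminium columns up to 117 mm high. Origin: centre of underside. Module and carrier may stand left or right.
- fitting: Bystander: loose brass ring 24 mm across, 12 mm high, lying on a near corner of the module's top. Origin: centre of underside.
- jar: Bystander: glass jar with white lid, 64 mm across, 75 mm high. Origin: centre of underside.
- bottle: Bystander: clear bottle, 60 mm across, 150 mm high. Origin: centre of underside.
- wrench: Bystander: wrench lying on the bench. Origin: underside.
- beaker: Bystander: glass beaker, 70 mm across, 90 mm high. Origin: centre of underside.
- cap: Bystander: white plastic cap 36 mm across, 14 mm high. Origin: centre of underside.
- driver: Bystander: screwdriver lying on the bench. Origin: underside.

How it is judged (in metres and radians):
On the way, in this order (a step that is already met when the one before it is completed fails the run):
1. the lug bears on the stop with more than 3 N for 0.2 s (contact force between coarse and limit above 3 N and distance between lug_face and stop_face below 0.0045 m), for 0.2 s.
2. the lock pin is down behind the lug (value of joint lock_pin above 0.0085 m and distance between lug_face and stop_face below 0.006 m), for 0.2 s.
At the end, for the whole second after the job is handed in: The lug is within 6 mm of the stop screw's nominal end, the lock pin is down by at least 8.5 of its 10 mm, the coarse ring is at rest, and the fine knob's mark is within 2 mm of where it started (all of step 2 and distance of fine_mark from where it was at the start of the episode below 0.002 m and angular speed of coarse below 0.05 rad/s); the robot touches nothing.
It fails at once if the fine knob is turned (its mark moves more than 2 mm, about 9 degrees) (distance of fine_mark from where it was at the start of the episode above 0.002 m).
It fails at once if the ring is forced: more than 25 N between the coarse ring and the limit block with its pin (contact force between coarse and limit above 25 N).
It fails at once if the limit block or its pin is pressed by the fingers with more than 45 N (contact force between the fingers and limit above 45 N).
It fails at once if a loose bystander on the bench is moved more than 30 mm, or the brass ring on the module more than 20 mm (distance of fitting from where it was at the start of the episode above 0.02 m or distance of any of jar, bottle, wrench, beaker, cap, driver from where it was at the start of the episode above 0.03 m).
It fails at once if the robot bumps the column carrier with more than 10 N (contact force between any of the fingers, the arm and carrier above 10 N).
It also fails if it takes over 64 s, if anything falls off the work surface, if the arm or the gripper's body presses on something with over 40 N, if the wrist force passes 120 N, or if a joint passes its speed limit or range.

### The arm

A 7-joint arm with a two-finger parallel gripper is mounted at the origin on the work surface. World frame = base frame: x ahead of the robot, y to its left, z up, the work surface at z = 0. Lengths are in m, angles in degrees, forces in N, time in s.
With the tool pointing down it reaches from about 0.4 to 0.9 m from the base axis. Payload 5.6 kg.
Tool frame: the origin (TCP) lies between the finger pads; the fingertips stand 19 mm ahead of it and the grasp point (between the pads) is the TCP; z points along the fingers, y is the line along which they close (so a half turn about z gives the same grasp; the last joint's range is limited). The gripper opens to 92 mm and grips with 3 to 60 N. Pads are 20 mm wide; open, the fingers measure 128 mm over their backs; the gripper's body (75 mm by 189 mm) begins 69 mm behind the grasp point.
Start: joints at [-74.599, 26.786, -0.665, 91.828, 0.344, 61.387, -3.226], TCP at [0.199, 0.619, 0.234] pointing down, gripper open.
Joint ranges: [-144.91, 144.91], [-17.63, 115.5], [-89.93, 88.59], [15.96, 139.68], [-74.01, 254.01], [8.47, 105.57], [-167.45, 167.45]. Speed limits (degrees/s): [147.25, 147.25, 180, 180, 180, 180, 180].

### API

Orientations are given as [roll, pitch, yaw] about the fixed x, y, z axes, in that order (R = Rz(yaw) Ry(pitch) Rx(roll)).
In Python, from plant import env, cams, job gives the robot as it stands. The module is installed in compiled form; this text tells all that it offers.
- The arm moves only by the tool step_arm, never from a script. Its argument "targets" is a list of rows, each an object with "rot": the turn, a rotation vector about the tool's x, y, z in rad, a list of three; "travel": the shift along the tool's x, y, z in cm, a list of three; "fingers": the opening, from 0 (shut) to 1 (fully open). A call has 1 to 8 rows; each row shifts and turns the commanded pose from where the row before left it, along the tool's axes as they then stand; what a row does not reach is not made up. A row lasts 1/12 s, in which the tool goes at most 41.7 mm and 7.16 degrees, less where a joint would pass 70% of its speed; a pose out of reach is approached as far as the arm can. A call is refused whole if a number of a shift passes 4.17 or a number of a turn 0.125, either way. A call with a gripper value outside its range is refused whole. The fingers move at their own pace and stop on an object; the grip force is fixed at half the most. Time passes only in rows, so rows that do not move let the fingers close. It gives the time, the measured TCP pose, the force, the opening and the grip force at its end, in the units of the state.
- env.sense(): the state, without advancing time (a new reading comes with each control period).
- cams.snapshot(name): name is "scene" or "side" or "wrist"; returns the picture (480x640x3 uint8, red, green, blue); there is no depth.
- cams.camera_model(name): a dict with "fx", "fy", "cx", "cy" (pixels), "dist" ([k1, k2, p1, p2, k3] as OpenCV has them; the pictures are not rectified), "pose" (4x4, takes a point from camera to world coordinates). Camera axes: x right, y up, looking along -z (the intrinsics and any distortion apply to the point x, -y, -z); pixel columns grow to the right and rows downward; lengths in m; the calibration is good to about 2 mm. A picture is of the moment at which its call begins: read the wrist's pose just before it. camera_model takes no time and is no camera call; for the wrist camera it gives the pose at the moment of the call.
- job.finish_job(): hands the job in; it is judged then, once.
The state is a dict: "time_s": time; "joints": joint angles; "qvel": joint speeds; "joint_torque": joint torques, N m; "tool_pos": TCP position; "eef_rot": TCP orientation; "contact_force": force on the tool from outside, world axes, zero at the start; "wrist_torque": the same for the moment, N m; "finger_gap": opening from 0.0 (shut) to 1.0 (fully open); "grip_force": force on a finger pad.
Only numpy, scipy, OpenCV 4.12 (cv2) and the standard library are available. Lean on these libraries where they do the work, as an engineer would, in place of code of your own. Each camera call takes 0.05 s, during which the arm holds its last target. There are 200 camera calls.

## Working session

There is one attempt and no reset: what is moved stays moved. The work goes in short steps, Python scripts to look and compute and a tool call to move; the robot and the scene stay as the last step left them, time stands still between calls to the robot, and variables do not carry over. Pictures are saved under pics/ and viewed, at most 10 in all, crops included, and the job is handed in when it is done.

Besides the shell and the picture viewer there is one more tool, called after ">>>" by a JSON object that holds its "api" and its "payload", one argument or row to a line. step_arm: Moves the arm, as the interface text tells. Its arguments: {"type":"object","properties":{"targets":{"type":"array","items":{"type":"object","properties":{"rot":{"type":"array","items":{"type":"number"}},"travel":{"type":"array","items":{"type":"number"}},"fingers":{"type":"number"}}}}},"required":["targets"]}

```bash
mkdir -p pics; python3 - <<'E'
from plant import env,cams,job
import cv2
s=env.sense();print(s)
for n in("scene","side"):
    cv2.imwrite(f"pics/{n}0.png",cams.snapshot(n)[:,:,::-1]); m=cams.camera_model(n);print(n,m)
E
```

```text
{'time_s': 0.0, 'joints': array([-74.59722672,  26.83580087,  -0.66363711,  91.87969149,
         0.34351912,  61.38671124,  -3.22586138]), 'qvel': array([ 0.00467664,  0.08236053,  0.01951367, -0.03497553, -0.03992341,
       -0.02963282,  0.01359145]), 'joint_torque': array([-8.08305981e-05, -5.20577252e+01, -1.26170571e-02, -2.43753272e+01,
       -5.66244812e-02,  1.70207239e-02,  1.67462404e-04]), 'tool_pos': array([0.19932889, 0.6181133 , 0.23265145]), 'eef_rot': array([-1.79900028e+02,  7.33061144e-03,  1.62128580e+02]), 'contact_force': array([-0.13405988,  0.10189665, -0.60204075]), 'wrist_torque': array([ 0.00593482, -0.0642678 , -0.00461814]), 'grip_force': 0.0, 'finger_gap': 1.00174563506659}
scene {'fx': 564.0052172260594, 'fy': 564.0052172260594, 'cx': 317.3259939154324, 'cy': 245.48475203765818, 'dist': array([-0.15551929,  0.        ,  0.        ,  0.        ,  0.        ]), 'pose': array([[ 0.79883726, -0.41057974,  0.43963997,  1.1500882 ],
       [ 0.60145411,  0.53229683, -0.59574578, -0.77424518],
       [ 0.01058218,  0.7403272 ,  0.67216342,  1.01447972],
       [ 0.        ,  0.        ,  0.        ,  1.        ]])}
side {'fx': 436.68777179899536, 'fy': 436.68777179899536, 'cx': 315.63624633154456, 'cy': 236.80277619843662, 'dist': array([0.0144013, 0.       , 0.       , 0.       , 0.       ]), 'pose': array([[ 0.80359056,  0.43522175, -0.40598552,  0.05606544],
       [-0.59518009,  0.58955931, -0.54605904, -0.70967189],
       [ 0.00169577,  0.68044239,  0.73279962,  1.00508916],
       [ 0.        ,  0.        ,  0.        ,  1.        ]])}
```

View pics/scene0.png

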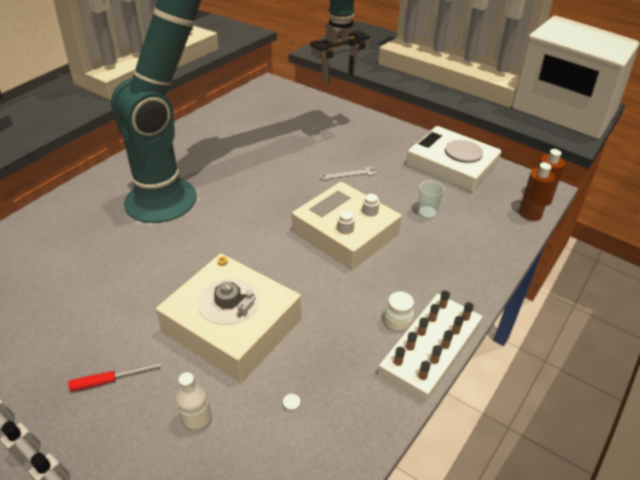

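View pics/side0.png

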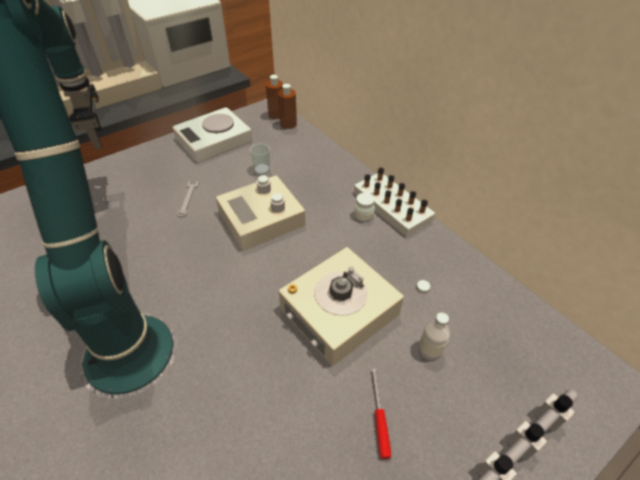

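Scene view: knobs at about (228,294), limit block just right of it at (245,302), and brass ring at (222,261). Side view: knobs at about (342,286), limit block at (353,277). The carrier lies between the arm's start and the module.

```bash
cat > h.py <<'E'
import numpy as np,cv2
from plant import env,cams,job
def ray(m,uv):
    K=np.array([[m['fx'],0,m['cx']],[0,m['fy'],m['cy']],[0,0,1]])
    p=cv2.undistortPoints(np.array([[uv]],float),K,np.array(m['dist']))[0,0]
    P=np.array(m['pose']);d=P[:3,:3]@np.array([p[0],-p[1],-1.]);return P[:3,3],d/np.linalg.norm(d)
def plane(m,uv,z):
    o,d=ray(m,uv);return o+d*(z-o[2])/d[2]
def proj(m,X):
    P=np.array(m['pose']);c=P[:3,:3].T@(np.array(X)-P[:3,3])
    K=np.array([[m['fx'],0,m['cx']],[0,m['fy'],m['cy']],[0,0,1]])
    return cv2.projectPoints(np.array([[c[0],-c[1],-c[2]]]),np.zeros(3),np.zeros(3),K,np.array(m['dist']))[0].ravel()
E
python3 - <<'E'
from h import *
a=cams.camera_model("scene");b=cams.camera_model("side")
print(plane(a,(229,289),.138),plane(b,(341,283),.138))
print('fitting',plane(a,(222,260),.1),plane(b,(293,289),.1))
print('corners',[plane(a,p,.09).round(3) for p in((223,256),(300,302),(238,346),(159,308))])
print('carrier',plane(a,(347,222),.07))
m=cams.camera_model("wrist");s=env.sense();R=m['pose'][:3,:3]
from scipy.spatial.transform import Rotation as Ro
T=Ro.from_euler('xyz',s['eef_rot'],degrees=True).as_matrix()
print('cam in tool',T.T@(m['pose'][:3,3]-s['tool_pos']),(T.T@R).round(3),m['fx'],m['dist'])
E
```

```text
[ 0.51059266 -0.22306296  0.138     ] [ 0.49422467 -0.22569108  0.138     ]
fitting [ 0.40506977 -0.14111712  0.1       ] [ 0.40326195 -0.14668668  0.1       ]
corners [array([ 0.389, -0.123,  0.09 ]), array([ 0.626, -0.126,  0.09 ]), array([ 0.601, -0.299,  0.09 ]), array([ 0.393, -0.33 ,  0.09 ])]
carrier [0.53883429 0.18325634 0.07      ]
cam in tool [ 0.07555949 -0.00059111 -0.15167636] [[ 0.001  0.965  0.264]
 [ 1.    -0.001  0.001]
 [ 0.001  0.264 -0.965]] 424.2433689885897 [-0.08465228  0.          0.          0.          0.        ]
```

>>> {"api": "step_arm", "payload": {
  "targets": [
    {"travel": [-3.6,-1.9,0],"rot": [0,0,0],"fingers": 1},
    {"travel": [-3.6,-1.9,0],"rot": [0,0,0],"fingers": 1},
    {"travel": [-3.6,-1.9,0],"rot": [0,0,0],"fingers": 1},
    {"travel": [-3.6,-1.9,0],"rot": [0,0,0],"fingers": 1},
    {"travel": [-3.6,-1.9,0],"rot": [0,0,0],"fingers": 1},
    {"travel": [-3.6,-1.9,0],"rot": [0,0,0],"fingers": 1},
    {"travel": [-3.6,-1.9,0],"rot": [0,0,0],"fingers": 1},
    {"travel": [-3.6,-1.9,0],"rot": [0,0,0],"fingers": 1}
  ]
}}

```text
time_s: 0.77
tool_pos: [0.4278, 0.3838, 0.2334]
eef_rot: [-180.0, -0.0, 162.1]
contact_force: [0.2, 0.6, 0.3]
finger_gap: 1.004
grip_force: 0.0
```

>>> {"api": "step_arm", "payload": {
  "targets": [
    {"travel": [-1.6,-3.5,0],"rot": [0,0,0],"fingers": 1},
    {"travel": [-1.6,-3.5,0],"rot": [0,0,0],"fingers": 1},
    {"travel": [-1.6,-3.5,0],"rot": [0,0,0],"fingers": 1},
    {"travel": [-1.6,-3.5,0],"rot": [0,0,0],"fingers": 1},
    {"travel": [-1.6,-3.5,0],"rot": [0,0,0],"fingers": 1},
    {"travel": [-1.6,-3.5,0],"rot": [0,0,0],"fingers": 1},
    {"travel": [-1.6,-3.5,0],"rot": [0,0,0],"fingers": 1},
    {"travel": [-1.6,-3.5,0],"rot": [0,0,0],"fingers": 1}
  ]
}}

```text
time_s: 1.43
tool_pos: [0.4624, 0.0779, 0.2335]
eef_rot: [180.0, -0.0, 162.1]
contact_force: [1.5, -0.1, -0.5]
finger_gap: 1.001
grip_force: 0.0
```

>>> {"api": "step_arm", "payload": {
  "targets": [
    {"travel": [-1.6,-3.5,0],"rot": [0,0,0],"fingers": 1},
    {"travel": [-1.6,-3.5,0],"rot": [0,0,0],"fingers": 1},
    {"travel": [-1.6,-3.5,0],"rot": [0,0,0],"fingers": 1},
    {"travel": [-1.6,-3.5,0],"rot": [0,0,0],"fingers": 1},
    {"travel": [-1.6,-3.5,0],"rot": [0,0,0],"fingers": 1},
    {"travel": [-1.6,-3.5,0],"rot": [0,0,0],"fingers": 1},
    {"travel": [-1.6,-3.5,0],"rot": [0,0,0],"fingers": 1},
    {"travel": [0,0,0],"rot": [0,0,0],"fingers": 1}
  ]
}}

```text
time_s: 2.1
tool_pos: [0.4935, -0.196, 0.2339]
eef_rot: [-179.8, 0.1, 161.6]
contact_force: [-0.5, 0.2, 0.2]
finger_gap: 1.0
grip_force: 0.0
```

```bash
python3 - <<'E'
from h import *
import pickle
m=cams.camera_model("wrist");i=cams.snapshot("wrist")[:,:,::-1]
cv2.imwrite("pics/w1.png",i);pickle.dump(m,open("w1.pkl","wb"))
print(proj(m,[.503,-.224,.138]),proj(m,[.503,-.224,.09]),env.sense()['joints'])
E
```

```text
[284.90667233 276.39970051] [290.59127671 253.05834871] [ -3.87535264  15.52987197  25.55796641 110.12534306  -7.86864303
  56.03648368  96.98180638]
```

View pics/w1.png

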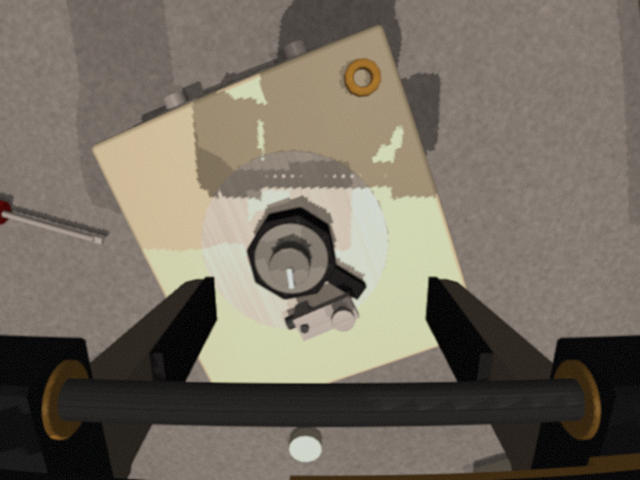

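The wrist view shows the octagonal ring at (292,253), the lug pointing lower right with its end near (360,287), the limit block below at (325,318) with the pin head at (343,317), and the fitting at (362,77). Zooming in for detail.

```bash
python3 - <<'E'
import cv2
i=cv2.imread("pics/w1.png")[195:345,225:385]
cv2.imwrite("pics/w1c.png",cv2.resize(i,None,fx=4,fy=4,interpolation=cv2.INTER_CUBIC))
E
```

```text
(no output)
```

View pics/w1c.png

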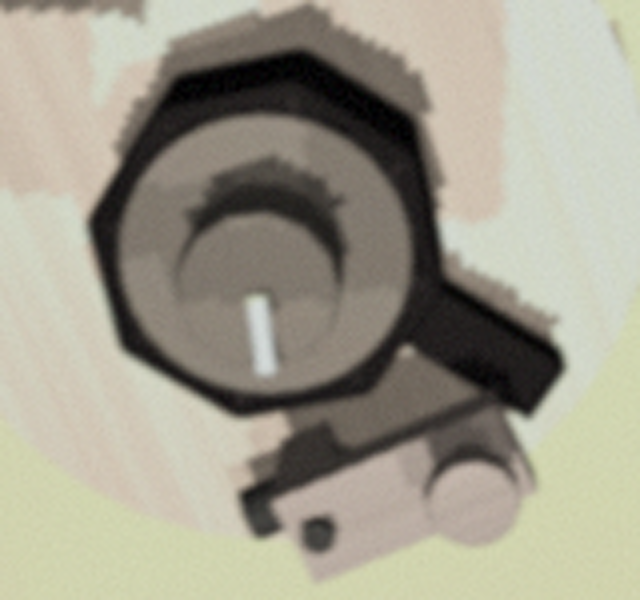

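```bash
python3 - <<'E'
from h import *
import pickle
m=pickle.load(open("w1.pkl","rb"))
f=lambda x,y,z:plane(m,(225+x/4,195+y/4),z)
fine=f(258,294,.138);ring=f(264,253,.12);pin=f(473,503,.132);lug=f(547,383,.104);mark=f(266,375,.138)
fit=plane(m,(362,76),.1)
print(fine,ring,pin,lug,fit)
print('mark r',np.linalg.norm(mark-fine))
A=(fine[:2]+ring[:2])/2
for n,p in(('pin',pin),('lug',lug)):
    d=p[:2]-A;print(n,np.linalg.norm(d),np.degrees(np.arctan2(d[1],d[0])))
E=[f(*p,.104)[:2] for p in((447,287),(556,352),(410,345),(528,411))]
for a,b in((0,1),(2,3)):
    d=E[b]-E[a];print('edge ang',np.degrees(np.arctan2(d[1],d[0])))
# octagon corners (crop) at z .12
for c in((297,55),(418,125),(440,275),(380,385),(243,412),(125,347),(92,225),(170,95)):
    d=f(*c,.12)[:2]-A;print(np.linalg.norm(d),np.degrees(np.arctan2(d[1],d[0])))
E
```

```text
[ 0.49898663 -0.21953469  0.138     ] [ 0.49818908 -0.21965747  0.12      ] [ 0.54631465 -0.19936345  0.132     ] [ 0.54173658 -0.18272825  0.104     ] [ 0.40278393 -0.13955695  0.1       ]
mark r 0.01350424798247934
pin 0.05183827365852749 22.973350210751196
lug 0.05675428798626792 40.51177201351646
edge ang 39.52919692563205
edge ang 40.78833726414288
0.034063032767385815 151.94848813847997
0.033411751764479455 113.00665871064257
0.029029148126066287 64.83864117129288
0.02977912350220731 20.99964230304574
0.028344289120442977 -27.15964527157373
0.028905762798949155 -74.07730821805106
0.028870022430215143 -118.63385545667921
0.03082158748791902 -169.69199043222423
```

Axis is at (0.4986, -0.2196). The pin radius of 51.8 mm against the nominal 52.1 and the lug reach of 57 mm both check. Lug is at 40.3° and home is at about 6.8°, so the turn is about 33.5° clockwise. I'll turn the tool to yaw ≈ 40°.

>>> {"api": "step_arm", "payload": {
  "targets": [
    {"travel": [0,0,0],"rot": [0,0,0.1245],"fingers": 1},
    {"travel": [0,0,0],"rot": [0,0,0.1245],"fingers": 1},
    {"travel": [0,0,0],"rot": [0,0,0.1245],"fingers": 1},
    {"travel": [0,0,0],"rot": [0,0,0.1245],"fingers": 1},
    {"travel": [0,0,0],"rot": [0,0,0.1245],"fingers": 1},
    {"travel": [0,0,0],"rot": [0,0,0.1245],"fingers": 1},
    {"travel": [0,0,0],"rot": [0,0,0.1245],"fingers": 1},
    {"travel": [0,0,0],"rot": [0,0,0.1245],"fingers": 1}
  ]
}}

```text
time_s: 2.82
tool_pos: [0.4941, -0.186, 0.2332]
eef_rot: [-180.0, -0.1, 104.8]
contact_force: [0.0, -0.6, 0.2]
finger_gap: 1.001
grip_force: 0.0
```

>>> {"api": "step_arm", "payload": {
  "targets": [
    {"travel": [0,0,0],"rot": [0,0,0.1245],"fingers": 1},
    {"travel": [0,0,0],"rot": [0,0,0.1245],"fingers": 1},
    {"travel": [0,0,0],"rot": [0,0,0.1245],"fingers": 1},
    {"travel": [0,0,0],"rot": [0,0,0.1245],"fingers": 1},
    {"travel": [0,0,0],"rot": [0,0,0.1245],"fingers": 1},
    {"travel": [0,0,0],"rot": [0,0,0.1245],"fingers": 1},
    {"travel": [0,0,0],"rot": [0,0,0.1245],"fingers": 1},
    {"travel": [0,0,0],"rot": [0,0,0.1245],"fingers": 1}
  ]
}}

```text
time_s: 3.48
tool_pos: [0.4941, -0.186, 0.2332]
eef_rot: [-179.9, -0.0, 47.8]
contact_force: [0.2, 0.3, -0.7]
finger_gap: 1.0
grip_force: 0.0
```

>>> {"api": "step_arm", "payload": {
  "targets": [
    {"travel": [0,0,0],"rot": [0,0,0.1245],"fingers": 1},
    {"travel": [0,0,0],"rot": [0,0,0],"fingers": 1},
    {"travel": [0,0,0],"rot": [0,0,0],"fingers": 1}
  ]
}}

```text
time_s: 3.73
tool_pos: [0.4942, -0.1863, 0.2332]
eef_rot: [-179.9, 0.0, 41.2]
contact_force: [0.6, 0.1, 0.8]
finger_gap: 0.996
grip_force: 0.0
```

>>> {"api": "step_arm", "payload": {
  "targets": [
    {"travel": [-1.8,2.8,0],"rot": [0,0,0.014],"fingers": 1},
    {"travel": [0,0,0],"rot": [0,0,0],"fingers": 1},
    {"travel": [0,0,0],"rot": [0,0,0],"fingers": 1}
  ]
}}

```text
time_s: 3.98
tool_pos: [0.4986, -0.2217, 0.2336]
eef_rot: [180.0, 0.0, 40.1]
contact_force: [-0.4, 0.6, -0.3]
finger_gap: 0.999
grip_force: 0.0
```

```bash
python3 - <<'E'
from h import *
import pickle
m=cams.camera_model("wrist");i=cams.snapshot("wrist")[:,:,::-1]
pickle.dump(m,open("w2.pkl","wb"));cv2.imwrite("pics/w2.png",i)
u,v=proj(m,[.4986,-.2196,.12]);u0=int(u)-80;v0=int(v)-75;print(u0,v0,env.sense()['joints'])
cv2.imwrite("pics/w2c.png",cv2.resize(i[v0:v0+150,u0:u0+160],None,fx=4,fy=4,interpolation=cv2.INTER_CUBIC))
E
```

```text
239 160 [-18.59354297  20.98409951  48.87032571 109.01701403 -18.50936968
  58.23844097 -11.53875353]
```

View pics/w2c.png

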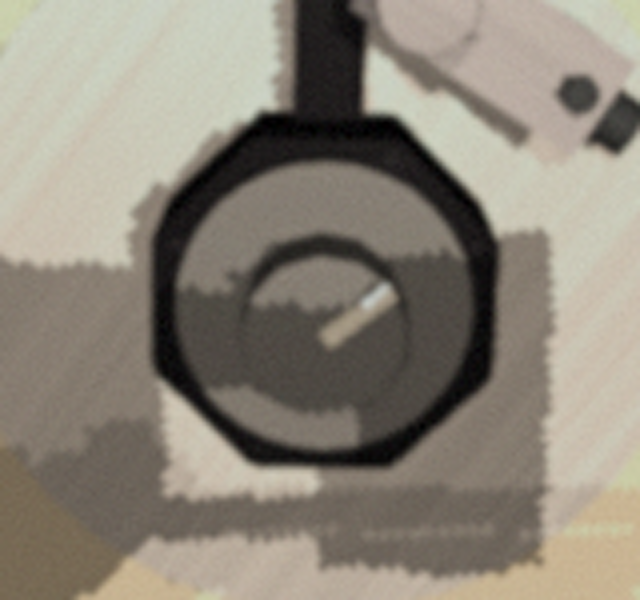

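The ring is centred at crop (323,305), the flats run vertical and the lug points straight up at x≈330, so the grip is square.

```bash
python3 - <<'E'
from h import *
import pickle
m=pickle.load(open("w2.pkl","rb"))
f=lambda x,y,z:plane(m,(239+x/4,160+y/4),z)
s=env.sense();print(s['tool_pos'],s['eef_rot'])
r=f(323,305,.12);q=f(326,333,.138);l=f(330,60,.104);p=f(430,3,.132)
for n,x in(('ring',r),('fine',q),('lug',l),('pin',p)):
    d=x-q; print(n,x,np.linalg.norm(d[:2]),np.degrees(np.arctan2(d[1],d[0])))
a=np.radians(s['eef_rot'][2]);d=(r+q)[:2]/2-s['tool_pos'][:2]
print('tool shift cm',100*(d[0]*np.cos(a)+d[1]*np.sin(a)),100*(d[0]*np.sin(a)-d[1]*np.cos(a)))
E
```

```text
[ 0.49866801 -0.22063169  0.23337552] [-1.79962852e+02  2.94707756e-03  4.01357878e+01]
ring [ 0.49825102 -0.22029008  0.12      ] 0.0006983560237579253 176.36557317161868
fine [ 0.49894797 -0.22033434  0.138     ] 0.0 0.0
lug [ 0.52780188 -0.19690191  0.104     ] 0.0371702425475341 39.08026642783426
pin [ 0.54638301 -0.20048993  0.132     ] 0.05141870958316983 22.70196480945908
tool shift cm 0.0153560163191752 -0.02884058317846632
```

>>> {"api": "step_arm", "payload": {
  "targets": [
    {"travel": [0,0,3.0],"rot": [0,0,0],"fingers": 1},
    {"travel": [0,0,3.0],"rot": [0,0,0],"fingers": 1},
    {"travel": [0,0,2.5],"rot": [0,0,0],"fingers": 1},
    {"travel": [0,0,2.0],"rot": [0,0,0],"fingers": 1},
    {"travel": [0,0,1.2],"rot": [0,0,0],"fingers": 1},
    {"travel": [0,0,0],"rot": [0,0,0],"fingers": 1},
    {"travel": [0,0,0],"rot": [0,0,0],"fingers": 1}
  ]
}}

```text
time_s: 4.62
tool_pos: [0.499, -0.2203, 0.1167]
eef_rot: [-180.0, 0.0, 40.1]
contact_force: [-0.0, -1.8, 0.2]
finger_gap: 1.002
grip_force: 0.0
```

>>> {"api": "step_arm", "payload": {
  "targets": [
    {"fingers": 0.66,"travel": [0,0,0],"rot": [0,0,0]},
    {"fingers": 0.64,"travel": [0,0,0],"rot": [0,0,0]},
    {"fingers": 0.55,"travel": [0,0,0],"rot": [0,0,0]},
    {"fingers": 0.5,"travel": [0,0,0],"rot": [0,0,0]},
    {"fingers": 0.5,"travel": [0,0,0],"rot": [0,0,0]},
    {"fingers": 0.5,"travel": [0,0,0],"rot": [0,0,0]}
  ]
}}

```text
time_s: 5.12
tool_pos: [0.499, -0.2204, 0.117]
eef_rot: [-180.0, -0.0, 40.1]
contact_force: [-1.1, 0.1, 4.0]
finger_gap: 0.606
grip_force: 29.9
```

```bash
python3 -c "
from h import *
s=env.sense();print({k:s[k] for k in('tool_pos','eef_rot','contact_force','wrist_torque','finger_gap','grip_force')})"
```

```text
{'tool_pos': array([ 0.49902442, -0.22042566,  0.11695263]), 'eef_rot': array([-1.79985504e+02, -3.52199770e-02,  4.00656227e+01]), 'contact_force': array([-1.05767957,  0.09356651,  3.99227562]), 'wrist_torque': array([-0.01406742,  0.25596211, -0.0168955 ]), 'finger_gap': 0.606419575313992, 'grip_force': 29.9408285273239}
```

>>> {"api": "step_arm", "payload": {
  "targets": [
    {"fingers": 0.5,"travel": [0,0,0],"rot": [0,0,0.04]},
    {"fingers": 0.5,"travel": [0,0,0],"rot": [0,0,0.06]},
    {"fingers": 0.5,"travel": [0,0,0],"rot": [0,0,0.07]},
    {"fingers": 0.5,"travel": [0,0,0],"rot": [0,0,0.07]},
    {"fingers": 0.5,"travel": [0,0,0],"rot": [0,0,0.07]},
    {"fingers": 0.5,"travel": [0,0,0],"rot": [0,0,0.07]},
    {"fingers": 0.5,"travel": [0,0,0],"rot": [0,0,0.06]},
    {"fingers": 0.5,"travel": [0,0,0],"rot": [0,0,0.02]}
  ]
}}

```text
time_s: 5.78
tool_pos: [0.4989, -0.2201, 0.117]
eef_rot: [-179.9, 0.0, 13.6]
contact_force: [-2.3, 3.3, 5.9]
finger_gap: 0.608
grip_force: 29.9
```

```bash
cat > st.py <<'E'
from h import *
s=env.sense();print(s['time_s'],*[(k,np.round(s[k],3)) for k in('tool_pos','eef_rot','contact_force','wrist_torque','finger_gap','grip_force')])
E
python3 st.py
```

```text
5.7833 ('tool_pos', array([ 0.499, -0.22 ,  0.117])) ('eef_rot', array([-1.79927e+02,  1.00000e-02,  1.36020e+01])) ('contact_force', array([-2.253,  3.26 ,  5.925])) ('wrist_torque', array([0.381, 0.539, 0.147])) ('finger_gap', np.float64(0.608)) ('grip_force', np.float64(29.92))
```

>>> {"api": "step_arm", "payload": {
  "targets": [
    {"fingers": 0.5,"travel": [0,0,0],"rot": [0,0,0.02]},
    {"fingers": 0.5,"travel": [0,0,0],"rot": [0,0,0.02]},
    {"fingers": 0.5,"travel": [0,0,0],"rot": [0,0,0]}
  ]
}}

```text
time_s: 6.03
tool_pos: [0.4989, -0.2201, 0.1169]
eef_rot: [-179.9, 0.0, 11.4]
contact_force: [-2.6, 2.0, 5.3]
finger_gap: 0.607
grip_force: 30.0
```

```bash
python3 st.py
```

```text
6.0333 ('tool_pos', array([ 0.499, -0.22 ,  0.117])) ('eef_rot', array([-1.79917e+02,  8.00000e-03,  1.14060e+01])) ('contact_force', array([-2.618,  2.012,  5.287])) ('wrist_torque', array([ 0.465,  0.522, -0.09 ])) ('finger_gap', np.float64(0.607)) ('grip_force', np.float64(29.954))
```

>>> {"api": "step_arm", "payload": {
  "targets": [
    {"fingers": 0.5,"travel": [0,0,0],"rot": [0,0,0.02]},
    {"fingers": 0.5,"travel": [0,0,0],"rot": [0,0,0]}
  ]
}}

```text
time_s: 6.2
tool_pos: [0.4989, -0.2201, 0.117]
eef_rot: [-179.9, 0.0, 10.2]
contact_force: [-2.4, 2.7, 6.2]
finger_gap: 0.605
grip_force: 29.9
```

```bash
python3 st.py
```

```text
6.2 ('tool_pos', array([ 0.499, -0.22 ,  0.117])) ('eef_rot', array([-1.79914e+02,  4.00000e-03,  1.02380e+01])) ('contact_force', array([-2.449,  2.731,  6.159])) ('wrist_torque', array([ 0.485,  0.628, -0.021])) ('finger_gap', np.float64(0.605)) ('grip_force', np.float64(29.947))
```

>>> {"api": "step_arm", "payload": {
  "targets": [
    {"fingers": 0.5,"travel": [0,0,0],"rot": [0,0,0.012]},
    {"fingers": 0.5,"travel": [0,0,0],"rot": [0,0,0]}
  ]
}}

```text
time_s: 6.37
tool_pos: [0.4988, -0.2201, 0.1169]
eef_rot: [-179.9, 0.0, 9.6]
contact_force: [-1.3, 1.7, 6.0]
finger_gap: 0.605
grip_force: 29.9
```

```bash
python3 st.py
```

```text
6.3667 ('tool_pos', array([ 0.499, -0.22 ,  0.117])) ('eef_rot', array([-1.79911e+02,  8.00000e-03,  9.56900e+00])) ('contact_force', array([-1.292,  1.723,  6.022])) ('wrist_torque', array([ 0.513,  0.546, -0.027])) ('finger_gap', np.float64(0.605)) ('grip_force', np.float64(29.937))
```

>>> {"api": "step_arm", "payload": {
  "targets": [
    {"fingers": 0.5,"travel": [0,0,0],"rot": [0,0,0.012]},
    {"fingers": 0.5,"travel": [0,0,0],"rot": [0,0,0]}
  ]
}}

```text
time_s: 6.53
tool_pos: [0.4988, -0.22, 0.117]
eef_rot: [-179.9, 0.0, 8.9]
contact_force: [-1.9, 3.0, 6.6]
finger_gap: 0.605
grip_force: 29.9
```

```bash
python3 st.py
```

```text
6.5333 ('tool_pos', array([ 0.499, -0.22 ,  0.117])) ('eef_rot', array([-1.79909e+02,  5.00000e-03,  8.88200e+00])) ('contact_force', array([-1.898,  2.993,  6.634])) ('wrist_torque', array([0.519, 0.603, 0.081])) ('finger_gap', np.float64(0.605)) ('grip_force', np.float64(29.937))
```

>>> {"api": "step_arm", "payload": {
  "targets": [
    {"fingers": 0.5,"travel": [0,0,0],"rot": [0,0,0.012]},
    {"fingers": 0.5,"travel": [0,0,0],"rot": [0,0,0]}
  ]
}}

```text
time_s: 6.7
tool_pos: [0.4989, -0.22, 0.117]
eef_rot: [-179.9, 0.0, 8.2]
contact_force: [-1.7, 2.6, 6.8]
finger_gap: 0.607
grip_force: 29.9
```

```bash
python3 st.py
```

```text
6.7 ('tool_pos', array([ 0.499, -0.22 ,  0.117])) ('eef_rot', array([-1.79908e+02,  3.00000e-03,  8.19400e+00])) ('contact_force', array([-1.702,  2.611,  6.752])) ('wrist_torque', array([0.53 , 0.633, 0.013])) ('finger_gap', np.float64(0.607)) ('grip_force', np.float64(29.937))
```

>>> {"api": "step_arm", "payload": {
  "targets": [
    {"fingers": 0.5,"travel": [0,0,0],"rot": [0,0,0.01]},
    {"fingers": 0.5,"travel": [0,0,0],"rot": [0,0,0]}
  ]
}}

```text
time_s: 6.87
tool_pos: [0.4989, -0.22, 0.117]
eef_rot: [-179.9, 0.0, 7.6]
contact_force: [-1.9, 2.0, 5.9]
finger_gap: 0.608
grip_force: 29.9
```

```bash
python3 st.py
```

```text
6.8667 ('tool_pos', array([ 0.499, -0.22 ,  0.117])) ('eef_rot', array([-1.79907e+02,  7.00000e-03,  7.62900e+00])) ('contact_force', array([-1.896,  1.979,  5.91 ])) ('wrist_torque', array([0.508, 0.633, 0.042])) ('finger_gap', np.float64(0.608)) ('grip_force', np.float64(29.934))
```

>>> {"api": "step_arm", "payload": {
  "targets": [
    {"fingers": 0.5,"travel": [0,0,0],"rot": [0,0,0.01]},
    {"fingers": 0.5,"travel": [0,0,0],"rot": [0,0,0]}
  ]
}}

```text
time_s: 7.03
tool_pos: [0.4989, -0.22, 0.117]
eef_rot: [-179.9, 0.0, 7.1]
contact_force: [-1.4, 2.4, 6.1]
finger_gap: 0.61
grip_force: 29.9
```

```bash
python3 st.py
```

```text
7.0333 ('tool_pos', array([ 0.499, -0.22 ,  0.117])) ('eef_rot', array([-1.79904e+02,  8.00000e-03,  7.05500e+00])) ('contact_force', array([-1.447,  2.437,  6.123])) ('wrist_torque', array([0.53 , 0.609, 0.034])) ('finger_gap', np.float64(0.61)) ('grip_force', np.float64(29.934))
```

>>> {"api": "step_arm", "payload": {
  "targets": [
    {"fingers": 0.5,"travel": [0,0,0],"rot": [0,0,0.01]},
    {"fingers": 0.5,"travel": [0,0,0],"rot": [0,0,0]}
  ]
}}

```text
time_s: 7.2
tool_pos: [0.4989, -0.22, 0.1169]
eef_rot: [-179.9, 0.0, 6.5]
contact_force: [-2.0, 3.5, 6.2]
finger_gap: 0.608
grip_force: 29.9
```

```bash
python3 st.py
```

```text
7.2 ('tool_pos', array([ 0.499, -0.22 ,  0.117])) ('eef_rot', array([-1.79906e+02,  9.00000e-03,  6.48600e+00])) ('contact_force', array([-2.038,  3.485,  6.2  ])) ('wrist_torque', array([0.541, 0.618, 0.078])) ('finger_gap', np.float64(0.608)) ('grip_force', np.float64(29.934))
```

>>> {"api": "step_arm", "payload": {
  "targets": [
    {"fingers": 0.5,"travel": [0,0,0],"rot": [0,0,0.01]},
    {"fingers": 0.5,"travel": [0,0,0],"rot": [0,0,0]}
  ]
}}

```text
time_s: 7.37
tool_pos: [0.4988, -0.22, 0.1169]
eef_rot: [-179.9, 0.0, 5.9]
contact_force: [-2.9, 2.9, 5.0]
finger_gap: 0.611
grip_force: 29.9
```

```bash
python3 st.py
```

```text
7.3667 ('tool_pos', array([ 0.499, -0.22 ,  0.117])) ('eef_rot', array([-1.79907e+02,  1.60000e-02,  5.93500e+00])) ('contact_force', array([-2.888,  2.922,  5.026])) ('wrist_torque', array([0.535, 0.64 , 0.106])) ('finger_gap', np.float64(0.611)) ('grip_force', np.float64(29.915))
```

>>> {"api": "step_arm", "payload": {
  "targets": [
    {"fingers": 0.5,"travel": [0,0,0],"rot": [0,0,0.01]},
    {"fingers": 0.5,"travel": [0,0,0],"rot": [0,0,0]}
  ]
}}

```text
time_s: 7.53
tool_pos: [0.4989, -0.2199, 0.1169]
eef_rot: [-179.9, 0.0, 5.5]
contact_force: [-1.9, 2.8, 6.4]
finger_gap: 0.611
grip_force: 29.9
```

```bash
python3 st.py
```

```text
7.5333 ('tool_pos', array([ 0.499, -0.22 ,  0.117])) ('eef_rot', array([-1.79924e+02,  4.20000e-02,  5.47800e+00])) ('contact_force', array([-1.853,  2.848,  6.365])) ('wrist_torque', array([0.459, 0.651, 0.624])) ('finger_gap', np.float64(0.611)) ('grip_force', np.float64(29.89))
```

Contact found: the moment rose to 0.62 N m, about 10 N on the lug. Holding.

>>> {"api": "step_arm", "payload": {
  "targets": [
    {"fingers": 0.5,"travel": [0,0,0],"rot": [0,0,0]},
    {"fingers": 0.5,"travel": [0,0,0],"rot": [0,0,0]},
    {"fingers": 0.5,"travel": [0,0,0],"rot": [0,0,0]}
  ]
}}

```text
time_s: 7.78
tool_pos: [0.4989, -0.2199, 0.1169]
eef_rot: [-179.9, 0.0, 5.5]
contact_force: [-1.9, 3.9, 5.7]
finger_gap: 0.607
grip_force: 29.9
```

```bash
python3 st.py
```

```text
7.7833 ('tool_pos', array([ 0.499, -0.22 ,  0.117])) ('eef_rot', array([-1.79922e+02,  3.50000e-02,  5.48500e+00])) ('contact_force', array([-1.937,  3.911,  5.678])) ('wrist_torque', array([0.464, 0.636, 0.604])) ('finger_gap', np.float64(0.607)) ('grip_force', np.float64(29.891))
```

>>> {"api": "step_arm", "payload": {
  "targets": [
    {"fingers": 0.5,"travel": [0,0,0],"rot": [0,0,0]},
    {"fingers": 0.8,"travel": [0,0,0],"rot": [0,0,0]},
    {"fingers": 0.95,"travel": [0,0,0],"rot": [0,0,0]},
    {"fingers": 0.95,"travel": [0,0,0],"rot": [0,0,0]},
    {"fingers": 0.95,"travel": [0,0,0],"rot": [0,0,0]}
  ]
}}

```text
time_s: 8.2
tool_pos: [0.4989, -0.2208, 0.1165]
eef_rot: [180.0, -0.0, 5.3]
contact_force: [-0.3, -0.4, -0.5]
finger_gap: 0.877
grip_force: 0.0
```

>>> {"api": "step_arm", "payload": {
  "targets": [
    {"fingers": 0.95,"travel": [0,0,-2.0],"rot": [0,0,0]},
    {"fingers": 0.95,"travel": [0,0,-3.5],"rot": [0,0,0]},
    {"fingers": 0.95,"travel": [0,0,-3.5],"rot": [0,0,0]},
    {"fingers": 0.95,"travel": [0,0,-2.0],"rot": [0,0,0]},
    {"fingers": 0.95,"travel": [0,0,0],"rot": [0,0,0]},
    {"fingers": 0.95,"travel": [0,0,0],"rot": [0,0,0]}
  ]
}}

```text
time_s: 8.7
tool_pos: [0.4995, -0.2206, 0.2272]
eef_rot: [-180.0, -0.1, 5.4]
contact_force: [0.8, -0.2, -0.1]
finger_gap: 0.951
grip_force: 0.0
```

```bash
python3 - <<'E'
from h import *
import pickle
m=cams.camera_model("wrist");i=cams.snapshot("wrist")[:,:,::-1]
pickle.dump(m,open("w3.pkl","wb"));cv2.imwrite("pics/w3.png",i)
u,v=proj(m,[.53,-.215,.12]);u0=int(u)-80;v0=int(v)-75;print(u0,v0)
cv2.imwrite("pics/w3c.png",cv2.resize(i[v0:v0+150,u0:u0+160],None,fx=4,fy=4,interpolation=cv2.INTER_CUBIC))
E
python3 st.py
```

```text
235 116
8.75 ('tool_pos', array([ 0.499, -0.22 ,  0.226])) ('eef_rot', array([-1.79961e+02,  3.00000e-03,  5.35400e+00])) ('contact_force', array([-0.274, -0.594, -0.695])) ('wrist_torque', array([0.025, 0.193, 0.019])) ('finger_gap', np.float64(0.951)) ('grip_force', np.float64(0.0))
```

View pics/w3c.png

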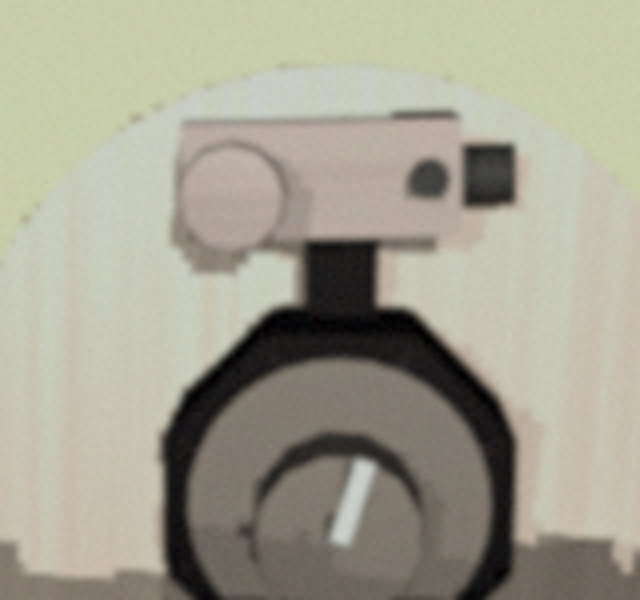

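The lug now sits under the bridge at crop (340,275), the pin head is at (231,197) to its left (counter-clockwise side, clear), and the white line runs from (340,540) to (367,465).

```bash
python3 - <<'E'
from h import *
import pickle
m=pickle.load(open("w3.pkl","rb"))
f=lambda x,y,z:plane(m,(235+x/4,116+y/4),z)
d=f(367,462,.138)-f(340,540,.138);print('mark ang now',np.degrees(np.arctan2(d[1],d[0])))
m1=pickle.load(open("w1.pkl","rb"));g=lambda x,y:plane(m1,(225+x/4,195+y/4),.138)
d=g(266,375)-g(256,295);print('mark ang before',np.degrees(np.arctan2(d[1],d[0])))
m2=pickle.load(open("w2.pkl","rb"));g=lambda x,y:plane(m2,(239+x/4,160+y/4),.138)
d=g(388,287)-g(328,341);print('mark ang before grip',np.degrees(np.arctan2(d[1],d[0])))
p=f(231,197,.132);d=p[:2]-[.4988,-.22];print(p,np.hypot(*d),np.degrees(np.arctan2(d[1],d[0])))
s=env.sense();a=np.radians(s['eef_rot'][2]);d=p-s['tool_pos']
print('tool shift cm',100*(d[0]*np.cos(a)+d[1]*np.sin(a)),100*(d[0]*np.sin(a)-d[1]*np.cos(a)))
E
```

```text
mark ang now -12.95834474493014
mark ang before -12.88128401865157
mark ang before grip -6.709622931375192
[ 0.54602908 -0.20017324  0.132     ] 0.051221932076527615 22.772658533863293
tool shift cm 4.8934356414468745 -1.5544807427059835
```

>>> {"api": "step_arm", "payload": {
  "targets": [
    {"fingers": 0,"travel": [2.5,-0.8,0],"rot": [0,0,0]},
    {"fingers": 0,"travel": [2.4,-0.8,0],"rot": [0,0,0]},
    {"fingers": 0,"travel": [0,0,0],"rot": [0,0,0]},
    {"fingers": 0,"travel": [0,0,0],"rot": [0,0,0]},
    {"fingers": 0,"travel": [0,0,0],"rot": [0,0,0]},
    {"fingers": 0,"travel": [0,0,0],"rot": [0,0,0]},
    {"fingers": 0,"travel": [0,0,0],"rot": [0,0,0]},
    {"fingers": 0,"travel": [0,0,0],"rot": [0,0,0]}
  ]
}}

```text
time_s: 9.42
tool_pos: [0.5456, -0.2006, 0.2265]
eef_rot: [-180.0, 0.0, 5.3]
contact_force: [0.2, 0.9, -0.3]
finger_gap: 0.39
grip_force: 0.0
```

>>> {"api": "step_arm", "payload": {
  "targets": [
    {"fingers": 0,"travel": [0,0,2.5],"rot": [0,0,0]},
    {"fingers": 0,"travel": [0,0,2.5],"rot": [0,0,0]},
    {"fingers": 0,"travel": [0,0,1.5],"rot": [0,0,0]},
    {"fingers": 0,"travel": [0,0,0.5],"rot": [0,0,0]},
    {"fingers": 0,"travel": [0,0,0],"rot": [0,0,0]},
    {"fingers": 0,"travel": [0,0,0],"rot": [0,0,0]}
  ]
}}

```text
time_s: 9.92
tool_pos: [0.5465, -0.2007, 0.1573]
eef_rot: [180.0, -0.0, 5.3]
contact_force: [0.2, -0.8, -0.2]
finger_gap: 0.007
grip_force: 0.0
```

```bash
python3 st.py; python3 -c "
from h import *
cv2.imwrite('pics/w4.png',cams.snapshot('wrist')[:,:,::-1])"
```

```text
9.9167 ('tool_pos', array([ 0.547, -0.201,  0.157])) ('eef_rot', array([ 1.79964e+02, -3.80000e-02,  5.31400e+00])) ('contact_force', array([ 0.211, -0.834, -0.183])) ('wrist_torque', array([-0.018,  0.154,  0.005])) ('finger_gap', np.float64(0.007)) ('grip_force', np.float64(0.0))
```

View pics/w4.png

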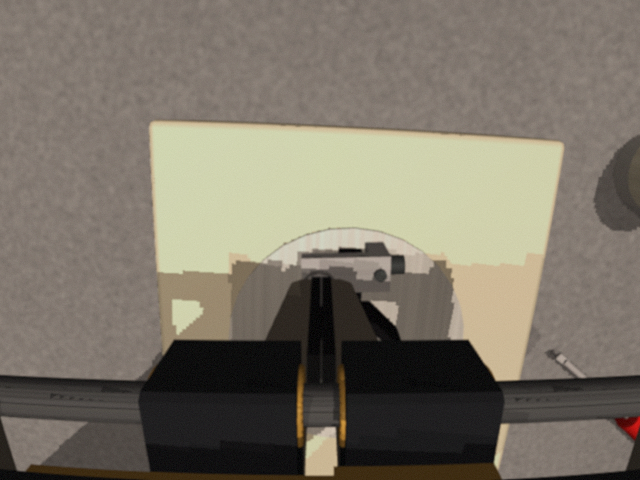

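The closed tips at (320,280) sit right over the pin head, with the lug beside them. Pressing down in small steps.

>>> {"api": "step_arm", "payload": {
  "targets": [
    {"fingers": 0,"travel": [0,0,0.3],"rot": [0,0,0]},
    {"fingers": 0,"travel": [0,0,0.3],"rot": [0,0,0]},
    {"fingers": 0,"travel": [0,0,0.2],"rot": [0,0,0]},
    {"fingers": 0,"travel": [0,0,0],"rot": [0,0,0]}
  ]
}}

```text
time_s: 10.3
tool_pos: [0.5469, -0.2003, 0.1489]
eef_rot: [180.0, -0.1, 5.3]
contact_force: [1.0, 0.0, 1.3]
finger_gap: 0.004
grip_force: 0.8
```

>>> {"api": "step_arm", "payload": {
  "targets": [
    {"fingers": 0,"travel": [0,0,0.2],"rot": [0,0,0]},
    {"fingers": 0,"travel": [0,0,0.2],"rot": [0,0,0]},
    {"fingers": 0,"travel": [0,0,0],"rot": [0,0,0]}
  ]
}}

```text
time_s: 10.55
tool_pos: [0.5467, -0.2003, 0.1446]
eef_rot: [180.0, -0.1, 5.3]
contact_force: [1.5, -1.1, 2.9]
finger_gap: 0.005
grip_force: 1.1
```

>>> {"api": "step_arm", "payload": {
  "targets": [
    {"fingers": 0,"travel": [0,0,0.15],"rot": [0,0,0]},
    {"fingers": 0,"travel": [0,0,0.1],"rot": [0,0,0]},
    {"fingers": 0,"travel": [0,0,0],"rot": [0,0,0]}
  ]
}}

```text
time_s: 10.8
tool_pos: [0.5465, -0.2002, 0.142]
eef_rot: [180.0, -0.0, 5.3]
contact_force: [1.8, -0.3, 2.6]
finger_gap: 0.005
grip_force: 1.4
```

>>> {"api": "step_arm", "payload": {
  "targets": [
    {"fingers": 0,"travel": [0,0,0.08],"rot": [0,0,0]},
    {"fingers": 0,"travel": [0,0,0],"rot": [0,0,0]}
  ]
}}

```text
time_s: 10.97
tool_pos: [0.5466, -0.2003, 0.1414]
eef_rot: [180.0, -0.0, 5.3]
contact_force: [2.6, -1.0, 3.3]
finger_gap: 0.004
grip_force: 2.0
```

>>> {"api": "step_arm", "payload": {
  "targets": [
    {"fingers": 0,"travel": [0,0,0.05],"rot": [0,0,0]},
    {"fingers": 0,"travel": [0,0,0],"rot": [0,0,0]}
  ]
}}

```text
time_s: 11.13
tool_pos: [0.5466, -0.2003, 0.1414]
eef_rot: [-180.0, -0.1, 5.3]
contact_force: [1.1, 1.0, 7.1]
finger_gap: 0.004
grip_force: 3.9
```

>>> {"api": "step_arm", "payload": {
  "targets": [
    {"fingers": 0,"travel": [0,0,0.05],"rot": [0,0,0]},
    {"fingers": 0,"travel": [0,0,0],"rot": [0,0,0]},
    {"fingers": 0,"travel": [0,0,0],"rot": [0,0,0]}
  ]
}}

```text
time_s: 11.38
tool_pos: [0.5466, -0.2003, 0.1414]
eef_rot: [-180.0, -0.1, 5.3]
contact_force: [-0.7, 0.3, 11.7]
finger_gap: 0.004
grip_force: 5.7
```

>>> {"api": "step_arm", "payload": {
  "targets": [
    {"fingers": 0,"travel": [0,0,-1.0],"rot": [0,0,0]},
    {"fingers": 0,"travel": [0,0,-3.0],"rot": [0,0,0]},
    {"fingers": 0,"travel": [0,0,-3.5],"rot": [0,0,0]},
    {"fingers": 0,"travel": [-2.4,0.8,-1.5],"rot": [0,0,0]},
    {"fingers": 0.95,"travel": [-2.4,0.8,0],"rot": [0,0,0]},
    {"fingers": 0.95,"travel": [0,0,0],"rot": [0,0,0]},
    {"fingers": 0.95,"travel": [0,0,0],"rot": [0,0,0]},
    {"fingers": 0.95,"travel": [0,0,0],"rot": [0,0,0]}
  ]
}}

```text
time_s: 12.05
tool_pos: [0.4999, -0.2197, 0.2299]
eef_rot: [-179.9, 0.0, 5.4]
contact_force: [0.1, 0.0, 0.2]
finger_gap: 0.272
grip_force: 0.0
```

```bash
python3 - <<'E'
from h import *
import pickle
m=cams.camera_model("wrist");i=cams.snapshot("wrist")[:,:,::-1]
pickle.dump(m,open("w5.pkl","wb"))
u,v=proj(m,[.53,-.215,.12]);u0=int(u)-80;v0=int(v)-75;print(u0,v0,proj(m,[.5464,-.2,.122]),proj(m,[.5464,-.2,.132]))
cv2.imwrite("pics/w5c.png",cv2.resize(i[v0:v0+150,u0:u0+160],None,fx=4,fy=4,interpolation=cv2.INTER_CUBIC))
E
python3 st.py
```

```text
237 116 [295.61543238 162.88684624] [294.62354555 164.51806106]
12.1 ('tool_pos', array([ 0.5 , -0.22,  0.23])) ('eef_rot', array([-1.79961e+02,  6.30000e-02,  5.42000e+00])) ('contact_force', array([-0.027,  0.414, -0.491])) ('wrist_torque', array([ 0.02 ,  0.185, -0.001])) ('finger_gap', np.float64(0.314)) ('grip_force', np.float64(0.0))
```

View pics/w5c.png

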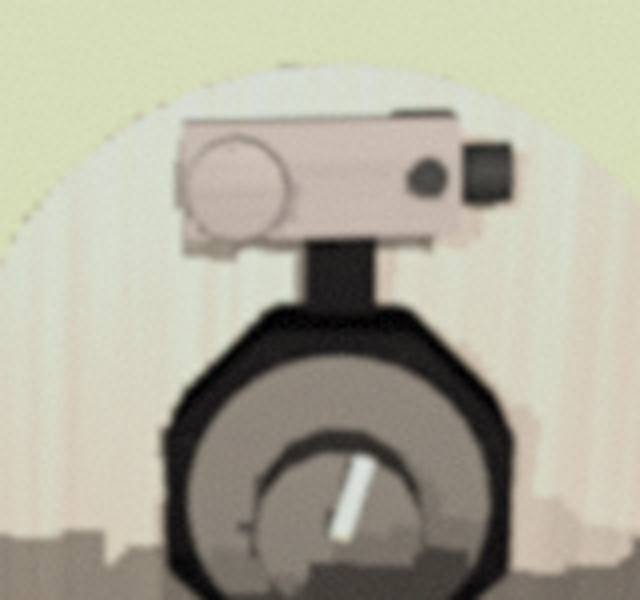

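The pin head at (238,188) is now smaller and shifted toward the bridge, so it is down. The lug and the white line are unchanged, and the robot is clear. Handing in.

```bash
python3 -c "
from plant import job
print(job.finish_job())"
```

```text
the job is handed in; nothing more can be done
None
```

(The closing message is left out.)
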